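Lid the washed storage canisters

ROBOT

A 6-joint arm with a two-finger parallel gripper is mounted at the origin on a cart in front of the work surface, level with it; the furniture and walls round the work are solid. World frame = base frame: x ahead of the robot, y to its left, z up, the work surface at z = 0. Lengths are in mm, angles in degrees, forces in N, time in s.
With the tool pointing down it reaches from about 300 to 850 mm from the base axis. Payload 4.2 kg.
Tool frame: the origin (TCP) lies between the finger pads; the fingertips stand 14 mm ahead of it and the grasp point (between the pads) lies 5 mm behind it; z points along the fingers, y is the line along which they close (so a half turn about z gives the same grasp; the last joint's range is limited). The gripper opens to 91 mm and grips with 3 to 60 N. Pads are 32 mm wide; open, the fingers measure 118 mm over their backs; the gripper's body (76 mm by 178 mm) begins 60 mm behind the grasp point.
Start: joints at [67.724, 18.312, 89.639, -0, 72.044, -1.146], TCP at [207.288, 536.352, 227.976] pointing down, gripper open.
Joint ranges: [-177.97, 177.97], [-48.28, 115.42], [12.27, 149.76], [-77.06, 257.06], [2.81, 150.46], [-146.56, 146.56]. Speed limits (degrees/s): [147.25, 147.25, 180, 180, 180, 180].

INTERFACE

Orientations are given as [roll, pitch, yaw] about the fixed x, y, z axes, in that order (R = Rz(yaw) Ry(pitch) Rx(roll)).
In Python, from workcell import * gives the robot as it stands. The module is installed in compiled form; this text tells all that it offers.
- The arm moves only by the tool send_rows, never from a script. Its argument "deltas" is a list of rows, each a list of 2 entries, a list of its own where there are three numbers: the shift along the tool's x, y, z normalised to -1 to 1, where 1 is 0.5 m, then the turn, a rotation vector about the tool's x, y, z normalised to -1 to 1, where 1 is 0.5 rad. A call has 1 to 10 rows; each row shifts and turns the commanded pose from where the row before left it, along the tool's axes as they then stand; what a row does not reach is not made up. A row lasts 1/10 s, in which the tool goes at most 50 mm and 8.59 degrees, less where a joint would pass 70% of its speed; a pose out of reach is approached as far as the arm can. A call with a number of a shift or a turn outside -1 to 1 is refused whole. A call with a gripper value outside its range is refused whole. "grip" is the closure, from 0 (fully open) to 1 (shut), set as the call begins (left out, the last holds). The fingers move at their own pace and stop on an object; "grip_force" is the grip in N (left out, the last holds). Time passes only in rows, so rows that do not move let the fingers close. It gives the time, the measured TCP pose, the force, the opening and the grip force at its end, in the units of the state.
- state(): the state, without advancing time (a new reading comes with each control period).
- grab_frame(name): name is "scene" or "top" or "wrist"; returns the picture (400x640x3 uint8, red, green, blue); there is no depth.
- calibration(name): a dict with "mtx" (3x3 intrinsics, pixels), "R" (3x3) and "t" (3): a world point X has camera coordinates R X + t. Camera axes: x right, y down, z forward; pixel columns grow to the right and rows downward; lengths in mm; the calibration is good to about 2 mm. The wrist camera is an equidistant fisheye: a pixel r from the principal point sees the ray r / f radians off the axis. A picture is of the moment at which its call begins: read the wrist's pose just before it. calibration takes no time and is no camera call; for the wrist camera it gives the pose at the moment of the call.
- job_done(): hands the job in; it is judged then, once.
Trained networks look in the newest picture that a camera, given by its name, has taken for a name from the list of things; names that differ only in an ending like _2 or _b are one class to them, and where a whole thing is asked for, a point or a joint stands for the part that bears it (a point fixed in the world has none). Each returns a list of dicts, best first, with "p" (0 to 1); they miss things now and then, are a little off and sometimes report something else, mostly with a low value. They report only what shows in the picture. A call takes as long as a camera call. They do not tell look-alikes from the thing itself.
- trace(camera, label): "pixels" (400x640 bool, what is visible of it) and "bbox" ([left, top, width, height] in pixels, round what is visible of it).
The state is a dict: "time_s": time; "qpos": joint angles; "qvel": joint speeds; "effort": joint torques, N m; "ee_pos": TCP position; "ee_rot": TCP orientation; "force": force on the tool from outside, world axes, zero at the start; "torque": the same for the moment, N m; "gripper_width": finger opening in mm; "gripper_force": force on a finger pad.
Only numpy, scipy, OpenCV 4.12 (cv2) and the standard library are available. Lean on these libraries where they do the work, as an engineer would, in place of code of your own. Each camera call takes 0.05 s, during which the arm holds its last target. There are 200 camera calls.

TASK

The four storage canisters are washed and dry, and their wooden lids lie on the worktop among other things. Put every lid on the canister that it fits, seated fully home and level; set the lids down, do not let them drop. Leave the canisters standing where they are, and leave the mug and the cup alone.

Things in the scene. Friction and masses are not known exactly. Their poses are not given: they have to be found in the camera images.
- canister_large: Open, empty white ceramic storage canister, the widest and tallest round one: round, 104 mm across, 128 mm high, straight upright wall 5 mm thick, so the mouth is 94 mm wide. Loose, stands upright. Origin: centre of its underside; z up.
- canister_medium: Open, empty white ceramic storage canister, the middle round one: round, 84 mm across, 108 mm high, straight upright wall 5 mm thick, so the mouth is 74 mm wide. Loose, stands upright. Origin: centre of its underside; z up.
- canister_small: Open, empty white ceramic storage canister, the narrowest and lowest round one: round, 66 mm across, 92 mm high, straight upright wall 5 mm thick, so the mouth is 56 mm wide. Loose, stands upright. Origin: centre of its underside; z up.
- canister_square: Open, empty white ceramic storage canister, the only square one: 84 x 84 mm with rounded corners, 108 mm high, straight upright wall 5 mm thick, so the mouth is 74 mm wide. Loose, stands upright. Origin: centre of its underside; z up. x, y square to its sides.
- lid_large: Wooden lid of the large canister: round, 104 mm across. From below: a plug 14 mm deep, 86 mm wide tapering to 74 mm at its lower end, for the mouth; then a 9 mm flange; a 21 mm round knob, 23 to 49 mm above the origin. Lies knob up. Origin: centre of the plug's lower end, z up. Seated, it is 114 mm above the canister's origin.
- lid_medium: Wooden lid of the medium canister: round, 84 mm across. From below: a plug 14 mm deep, 66 mm wide tapering to 54 mm at its lower end, for the mouth; then a 9 mm flange; a 21 mm round knob, 23 to 49 mm above the origin. Lies knob up. Origin: centre of the plug's lower end, z up. Seated, it is 94 mm above the canister's origin.
- lid_small: Wooden lid of the small canister: round, 66 mm across. From below: a plug 14 mm deep, 48 mm wide tapering to 36 mm at its lower end, for the mouth; then a 9 mm flange; a 21 mm round knob, 23 to 49 mm above the origin. Lies knob up. Origin: centre of the plug's lower end, z up. Seated, it is 78 mm above the canister's origin.
- lid_square: Wooden lid of the square canister: square, 84 x 84 mm. From below: a plug 14 mm deep, 66 mm wide tapering to 54 mm at its lower end, for the mouth; then a 9 mm flange; a 21 mm square knob, parallel to the sides, 23 to 49 mm above the origin. Lies knob up. Origin: centre of the plug's lower end, z up. x, y square to its sides. Seated, it is 94 mm above the canister's origin.
- mug: Blue and white mug with a handle, 78 mm across, 92 mm high, standing among the lids; to be left alone. Origin: centre of the footprint on the worktop, handle included (handle towards its own -y).
- cup: White paper-like cup with a blue pattern, 75 mm across, 84 mm high, standing among the lids; to be left alone. Origin: centre of its underside.
Not all that is in view belongs to the job. What is shaped like the canister_small but purple is not meant.

How it is judged:
By the outcome, as a careful person would: the job done as asked, in the order asked, and still so for the second after the job is handed in, with the robot touching nothing.
It also fails if it takes over 112 s, if anything falls off the work surface, if the arm or the gripper's body presses on something with over 40 N, if the wrist force passes 120 N, or if a joint passes its speed limit or range.

## Working session

There is one attempt and no reset: what is moved stays moved. The work goes in short steps, Python scripts to look and compute and a tool call to move; the robot and the scene stay as the last step left them, time stands still between calls to the robot, and variables do not carry over. Pictures are saved under pics/ and viewed, at most 14 in all, crops included, and the job is handed in when it is done.

Besides the shell and the picture viewer there is one more tool, called after ">>>" in YAML: its name, and indented under it one key for each argument. send_rows: Moves the arm, as the interface text tells. Scaled input: -1 to 1 covers 0.5 m each way for a shift and 0.5 rad each way for a turn. Its arguments: {"type":"object","properties":{"deltas":{"type":"array","items":{"type":"array"}},"grip":{"type":"number"},"grip_force":{"type":"number"}},"required":["deltas"]}

```bash
mkdir -p pics; cat > h.py <<'E'
from workcell import *
import numpy as np, cv2
np.set_printoptions(precision=1,suppress=True)
def save(im,n): cv2.imwrite('pics/'+n+'.png',im[:,:,::-1])
E
python3 - <<'E'
from h import *
s=state(); print(s)
for c in ['scene','top','wrist']:
    im=grab_frame(c); save(im,c+'0'); k=calibration(c); print(c,k['mtx'].tolist(),k['R'].tolist(),k['t'])
E
```

```text
{'time_s': 0.0, 'qpos': array([67.7, 18.4, 89.7,  0. , 72. , -1.1]), 'qvel': array([ 0.1,  0. ,  0.1, -0. , -0.1, -0.2]), 'effort': array([ -0. , -41.2, -23.2,   0.1,   0. ,  -0. ]), 'ee_pos': array([207.1, 535.9, 227.1]), 'ee_rot': array([-179.9,   -0. ,  158.9]), 'force': array([ 0.2,  0.2, -0.3]), 'torque': array([0., 0., 0.]), 'gripper_force': 0.0, 'gripper_width': 91.21681875693193}
scene [[490.70782242983427, 0.0, 319.0077570094023], [0.0, 490.70782242983427, 196.82547745166247], [0.0, 0.0, 1.0]] [[0.5248264239066635, -0.8508429484305436, -0.0249700195306657], [-0.4462860813024311, -0.2500666657313845, -0.859241174715055], [0.7248351249802004, 0.46209624516544906, -0.5109609591729395]] [-273.5  258.5 1087.9]
top [[370.1475917746248, 0.0, 315.0138566930294], [0.0, 370.1475917746248, 198.77511696945834], [0.0, 0.0, 1.0]] [[0.014729288510961894, -0.9996700466443886, 0.021043904152184833], [-0.9973100299842539, -0.016199362114418383, -0.0714862557411751], [0.07180356643487558, -0.019934354995621035, -0.9972195692715526]] [ -13.5  524.9 1085.7]
wrist [[309.70691628693146, 0.0, 316.3254897348693], [0.0, 309.70691628693146, 203.62920982459104], [0.0, 0.0, 1.0]] [[0.3597973272688262, 0.9330301111209345, -0.0008336857126578759], [0.8927509700952112, -0.34400480952846807, 0.2909577227284814], [0.27118552447405936, -0.10543008471466156, -0.9567355478672203]] [-573.7  -32.7  391.8]
```

View pics/scene0.png

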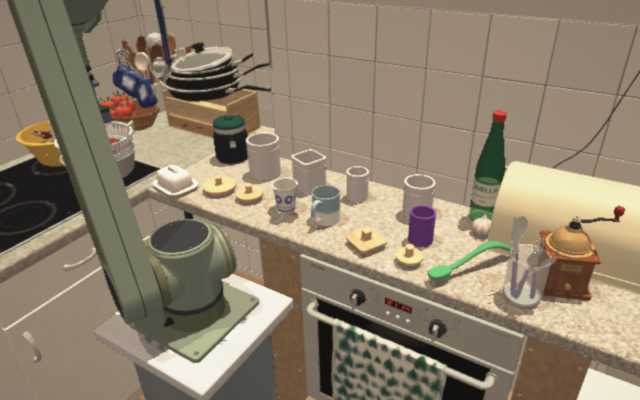

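View pics/top0.png

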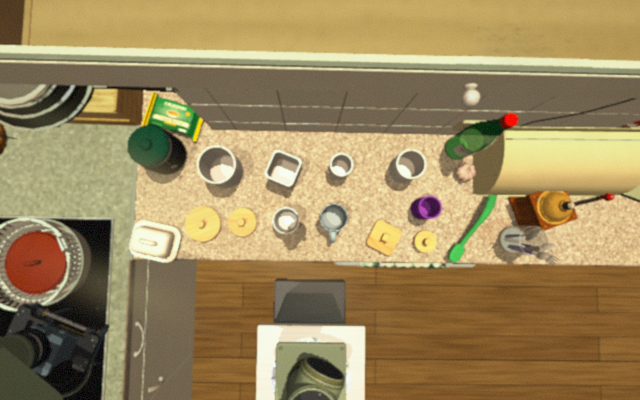

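Top view shows the lids at large (202,223), medium (242,221), square (383,237) and small (425,241). The canisters are large (217,166), square (284,169), small (341,166) and medium (409,166). The look-alikes are the purple canister (427,207), the cup (286,220), the mug (333,220) and the butter dish (156,240). Next I fit model outlines to the network masks.

```bash
cat >> h.py <<'E'
from scipy.optimize import minimize
S=4
def project(k,X,fish=False):
    c=X@np.array(k['R']).T+np.array(k['t']); m=np.array(k['mtx'])
    if fish:
        rr=np.hypot(c[:,0],c[:,1])+1e-9; th=np.arctan2(rr,c[:,2]); u=np.c_[c[:,0]/rr*th,c[:,1]/rr*th]
    else: u=c[:,:2]/c[:,2:]
    return u*[m[0,0],m[1,1]]+[m[0,2],m[1,2]]
def ring(w,z,sq):
    if sq:
        e=np.linspace(-1,1,9); q=np.array([[a,b] for a in e for b in e if max(abs(a),abs(b))==1])*w/2
        if w>40: q=np.clip(q,-w/2,w/2); q=q*np.minimum(1,(w/2*1.36)/np.maximum(np.linalg.norm(q,axis=1),1))[:,None]
    else:
        a=np.arange(0,2*np.pi,.15); q=np.c_[np.cos(a),np.sin(a)]*w/2
    return np.c_[q,np.full(len(q),z)]
W={'large':(104,128,86,74),'medium':(84,108,66,54),'small':(66,92,48,36),'square':(84,108,66,54)}
def parts(n):
    t,s=n.split('_'); w,h,p,b=W[s]; q=s=='square'
    if t=='canister': return [np.r_[ring(w,0,q),ring(w,h,q)]]
    return [np.r_[ring(b,0,q),ring(p,14,q)],np.r_[ring(w,14,q),ring(w,23,q)],np.r_[ring(21,23,q),ring(21,49,q)]]
def sil(n,p,k,fish):
    im=np.zeros((400*S,640*S),np.uint8); a=p[3] if len(p)>3 else 0
    R=np.array([[np.cos(a),-np.sin(a),0],[np.sin(a),np.cos(a),0],[0,0,1]])
    for P in parts(n):
        u=project(k,P@R.T+p[:3],fish)
        h=cv2.convexHull(((u+.5)*S*16-8).astype(np.int32)); cv2.fillConvexPoly(im,h,1,shift=4)
    return im
def fit(n,views,p0,fixz=False):
    big=[(cv2.resize(m.astype(np.uint8),None,fx=S,fy=S,interpolation=0),k,f) for m,k,f in views]
    z0=p0[2]
    def cost(p):
        p=np.array(p)
        if fixz: p[2]=z0
        p=np.r_[p[:3],p[3]/100] if len(p)>3 else p
        c=0
        for m,k,f in big:
            s=sil(n,p,k,f); c+=1-(s&m).sum()/max((s|m).sum(),1)
        return c/len(big)
    p0=np.array(p0,float)
    if len(p0)>3: p0[3]*=100
    d=np.diag([12.,12,8,20][:len(p0)])
    r=minimize(cost,p0,method='Nelder-Mead',options=dict(initial_simplex=np.r_[[p0],p0+d],xatol=.1,fatol=1e-5,maxiter=200))
    x=r.x.copy()
    if len(x)>3: x[3]/=100
    return x,1-r.fun
def ground(k,u,z=0):
    m=np.array(k['mtx']);R=np.array(k['R']);d=R.T@np.r_[(u[0]-m[0,2])/m[0,0],(u[1]-m[1,2])/m[1,1],1];c=-R.T@np.array(k['t'])
    return c+d*(z-c[2])/d[2]
E
cat > m1.py <<'E'
from h import *
px={'lid_large':(202,223),'lid_medium':(242,221),'lid_square':(383,237),'lid_small':(425,241),'canister_large':(217,166),'canister_square':(284,169),'canister_small':(341,166),'canister_medium':(409,166)}
K={c:calibration(c) for c in['top','scene']}
import pickle
for c in K: grab_frame(c)
ms={}
for n,u in px.items():
    sq='square' in n
    z=W[n.split('_')[1]][1] if 'can' in n else 20
    g=ground(K['top'],u,z); p0=[g[0],g[1],0]+([0.3] if sq else [])
    v={}
    for c in K:
        e=project(K[c],np.array([[g[0],g[1],z/2]]))[0]
        b=[t for t in trace(c,n) if t['p']>.1]
        b=[(np.hypot(*(np.array(np.nonzero(t['pixels'])).mean(1)[::-1]-e)),t) for t in b if t['pixels'].any()]
        if b:
            d,t=min(b,key=lambda x:x[0])
            if d<25: v[c]=(t['pixels'],K[c],False); print(n,c,'p',round(t['p'],2),'off',round(d,1),len(b),t['bbox'])
    ms[n]=v
    for cs in (['top'],['top','scene']):
        if all(c in v for c in cs):
            print('   ',cs,*fit(n,[v[c] for c in cs],p0,fixz=len(cs)<2))
E
python3 m1.py
```

```text
lid_large top p 0.74 off 0.8 1 [185.9, 208.6, 35.6, 33.0]
lid_large scene p 0.86 off 1.9 2 [204.7, 174.9, 29.9, 19.9]
    ['top'] [447.2 326.6   6.2] 0.9407141116256398
    ['top', 'scene'] [447.3 325.9   0.4] 0.9358504086616909
lid_medium top p 0.62 off 0.4 1 [226.9, 206.6, 31.0, 29.2]
lid_medium scene p 0.58 off 2.3 1 [237.4, 183.2, 24.9, 21.0]
    ['top'] [454.7 208.5  -1.5] 0.9602555670393687
    ['top', 'scene'] [454.6 208.8   0.5] 0.9433214269930361
lid_square top p 0.61 off 2.0 1 [366.3, 220.4, 35.3, 34.8]
lid_square scene p 0.57 off 2.6 1 [346.8, 227.5, 43.8, 22.4]
    ['top'] [ 413.5 -212.9    3.8    1.1] 0.9085944018812107
    ['top', 'scene'] [ 414.2 -212.6    1.6    1.1] 0.9031774029777119
lid_small top p 0.64 off 1.4 2 [417.0, 230.5, 22.6, 23.5]
lid_small scene p 0.76 off 3.4 2 [396.7, 244.0, 24.7, 17.9]
    ['top'] [ 404.4 -335.6   -1.6] 0.9410794602698651
    ['top', 'scene'] [ 404.4 -335.4    1. ] 0.9338461880453806
canister_large top p 0.91 off 4.1 1 [197.0, 144.1, 45.7, 45.9]
canister_large scene p 0.89 off 1.7 2 [245.7, 130.5, 34.4, 49.8]
    ['top'] [607.5 264.7  -2.7] 0.9581928800460413
    ['top', 'scene'] [607.6 264.5   1.3] 0.9579390025307819
canister_square top p 0.84 off 2.9 1 [264.7, 152.3, 38.9, 38.9]
canister_square scene p 0.58 off 2.9 1 [292.8, 148.3, 34.0, 45.7]
    ['top'] [604.2  84.8  18.8  -0.4] 0.9326889886089058
    ['top', 'scene'] [604.3  84.9   3.2  -0.4] 0.8848176765789493
canister_small top p 0.57 off 2.9 3 [327.5, 151.2, 23.7, 26.5]
canister_small scene p 0.83 off 2.1 2 [349.3, 165.5, 17.6, 37.0]
    ['top'] [619.6 -77.4   1.2] 0.9161207299953206
    ['top', 'scene'] [619.3 -77.2   2.9] 0.9275399259371735
canister_medium top p 0.8 off 5.1 1 [388.8, 147.1, 40.0, 34.2]
canister_medium scene p 0.8 off 6.9 1 [402.6, 172.9, 34.0, 46.0]
    ['top'] [ 622.1 -271.2   -1.1] 0.9608469585917434
    ['top', 'scene'] [ 621.6 -269.8    3.4] 0.8347383094109391
```

```bash
python3 - <<'E'
from h import *
K=calibration('top');im=grab_frame('top').copy()
s=state();k=calibration('wrist');c=-np.array(k['R']).T@k['t'];y=np.radians(s['ee_rot'][2]);d=c-s['ee_pos']
print('cam in tool',d@[np.cos(y),np.sin(y),0],d@[np.sin(y),-np.cos(y),0],-d[2])
print('bottle base',ground(K,(447,158),0),'spoon/purple',ground(K,(427,207),92),'wall foot',ground(K,(340,131),0),ground(K,(420,131),0),'roll',ground(K,(478,190),150))
P={'lid_large':(447,326,0),'lid_medium':(455,209,0),'lid_square':(414,-213,0,1.1),'lid_small':(404,-335,0),'canister_large':(607.5,264.6,0),'canister_square':(604.3,84.9,0,-.4),'canister_small':(619.4,-77.3,0),'canister_medium':(622,-271,0)}
big=cv2.resize(im,None,fx=4,fy=4,interpolation=2)
for n,p in P.items():
    cs,_=cv2.findContours(sil(n,np.array(p,float),K,False),0,1); cv2.drawContours(big,cs,-1,(255,0,0),1)
a=big[520:1060,720:1280];b=big[520:1060,1300:1840]
save(cv2.resize(np.hstack([a,b]),(800,393),interpolation=3),'crop1')
E
```

```text
cam in tool 83.16776629256374 -0.8851935300577658 -156.57014758753863
bottle base [ 659.  -410.9    0. ] spoon/purple [ 501.8 -317.8   92. ] wall foot [736.9 -79.7   0. ] [ 741.9 -327.6    0. ] roll [ 546.  -435.7  150. ]
```

View pics/crop1.png

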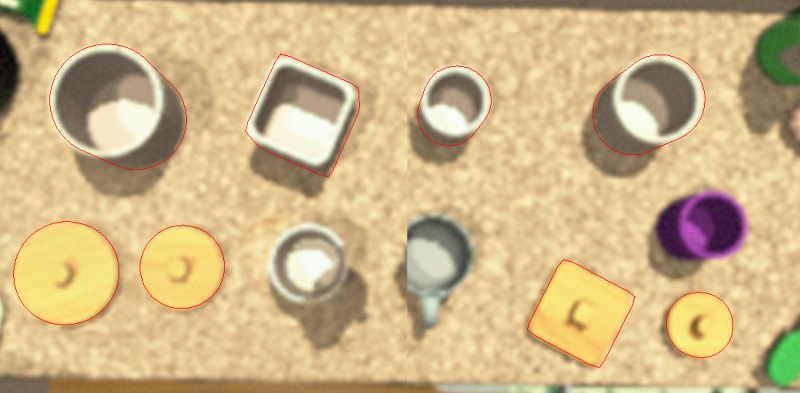

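The fitted outlines match the canisters and the wooden lids. I exclude the purple canister (710,225 in the crop), the cup (310,262) and the mug (435,255). I start with the large lid and take a wrist picture on the way.

>>> send_rows:
  deltas:
    - [[0, 0, 0], [0, 0, -0.2453]]
    - [[0, 0, 0], [0, 0, -0.2453]]
    - [[0, 0, 0], [0, 0, -0.2453]]
    - [[-0.0686, -0.06, 0], [0, 0, 0]]
    - [[-0.0686, -0.06, 0], [0, 0, 0]]
    - [[-0.0686, -0.06, 0], [0, 0, 0]]
    - [[-0.0686, -0.06, 0], [0, 0, 0]]
    - [[-0.0686, -0.06, 0], [0, 0, 0]]
    - [[-0.0686, -0.06, 0], [0, 0, 0]]
    - [[-0.0686, -0.06, 0], [0, 0, 0]]
  grip: 0.35

```text
time_s: 2.1
ee_pos: [448.4, 324.8, 228.2]
ee_rot: [180.0, 0.0, 180.0]
force: [1.1, 0.1, -0.4]
gripper_width: 59.4
gripper_force: 0.0
```

>>> send_rows:
  deltas:
    - [[0, 0, 0], [0, 0, 0]]
    - [[0, 0, 0], [0, 0, 0]]

```text
time_s: 2.3
ee_pos: [447.7, 325.5, 227.8]
ee_rot: [180.0, -0.0, 179.8]
force: [-0.1, 0.1, 0.2]
gripper_width: 59.5
gripper_force: 0.0
```

```bash
cat > m2.py <<'E'
from h import *
import sys
# usage: m2.py picname name x y [yaw] ...  wrist-camera refit with z fixed 0 and free
def run(pic,items,free=False):
    k=calibration('wrist'); im=grab_frame('wrist'); s=state(); print(s['ee_pos'],s['ee_rot'],s['time_s'],s['force'],s['gripper_width'])
    out=cv2.resize(im,None,fx=S,fy=S,interpolation=2)
    for n,p in items.items():
        p=np.array(p,float); e=project(k,np.array([[p[0],p[1],p[2]+20]]),True)[0]
        b=[(np.hypot(*(np.array(np.nonzero(t['pixels'])).mean(1)[::-1]-e)),t) for t in trace('wrist',n) if t['p']>.1 and t['pixels'].any()]
        if not b: print(n,'none',e); continue
        d,t=min(b,key=lambda x:x[0]); print(n,'p',round(t['p'],2),'off',round(d,1),np.array(t['bbox']))
        q,i=fit(n,[(t['pixels'],k,True)],p,fixz=not free); q[2]=q[2] if free else p[2]; print('   ',q,round(i,3))
        cs,_=cv2.findContours(sil(n,q,k,True),0,1); cv2.drawContours(out,cs,-1,(255,0,0),2)
    save(cv2.resize(out,(640,400),interpolation=3),pic)
E
python3 - <<'E'
from m2 import *
run('w1',{'lid_large':(447,326,0),'lid_medium':(455,209,0),'canister_large':(607.5,264.6,0)})
E
```

```text
[446.9 326.2 227.9] [180.   -0.  179.9] 2.35 [ 0.4 -0.2 -0.2] 59.3449743290361
lid_large p 0.78 off 2.7 [274.3 134.7  87.9  87.6]
    [444.9 325.9   0. ] 0.966
lid_medium p 0.74 off 3.7 [193.4 155.   63.8  63.9]
    [451.8 210.1   0. ] 0.973
canister_large p 0.79 off 14.2 [248.3 252.9  62.3  82.8]
    [606.9 266.7   0. ] 0.269
```

View pics/w1.png

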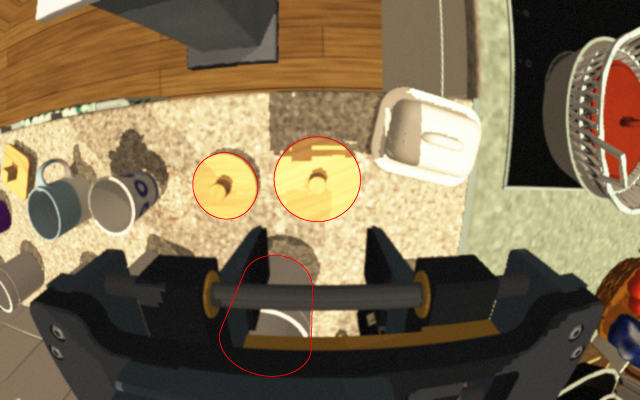

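The wrist view shows the large lid at (317,180) and the medium lid at (225,186), both agreeing with the fit to within 2 mm. I now descend on the large knob.

>>> send_rows:
  deltas:
    - [[0.002, 0, 0.08], [0, 0, 0]]
    - [[0, 0, 0.08], [0, 0, 0]]
    - [[0, 0, 0.08], [0, 0, 0]]
    - [[0, 0, 0.08], [0, 0, 0]]
    - [[0, 0, 0.03], [0, 0, 0]]
    - [[0, 0, 0.02], [0, 0, 0]]
    - [[0, 0, 0.006], [0, 0, 0]]
    - [[0, 0, 0], [0, 0, 0]]

```text
time_s: 3.3
ee_pos: [446.3, 326.9, 40.5]
ee_rot: [180.0, 0.1, -180.0]
force: [0.3, -0.1, -0.1]
gripper_width: 59.4
gripper_force: 0.0
```

>>> send_rows:
  deltas:
    - [[0, 0, 0], [0, 0, 0]]
    - [[0, 0, 0], [0, 0, 0]]
    - [[0, 0, 0], [0, 0, 0]]
    - [[0, 0, 0], [0, 0, 0]]
    - [[0, 0, 0], [0, 0, 0]]
    - [[0, 0, 0], [0, 0, 0]]
  grip: 1
  grip_force: 25

```text
time_s: 3.9
ee_pos: [446.3, 326.2, 40.2]
ee_rot: [180.0, 0.0, 179.9]
force: [-0.8, 0.5, 1.7]
gripper_width: 20.3
gripper_force: 25.0
```

>>> send_rows:
  deltas:
    - [[0, 0, -0.02], [0, 0, 0]]
    - [[0, 0, -0.06], [0, 0, 0]]
    - [[0, 0, -0.08], [0, 0, 0]]
    - [[0, 0, -0.08], [0, 0, 0]]
    - [[0, 0, -0.08], [0, 0, 0]]
    - [[0, 0, -0.06], [0, 0, 0]]

```text
time_s: 4.5
ee_pos: [446.4, 326.3, 233.1]
ee_rot: [179.9, 0.1, 180.0]
force: [0.3, -0.5, -2.4]
gripper_width: 20.1
gripper_force: 25.0
```

>>> send_rows:
  deltas:
    - [[-0.04, -0.0152, 0], [0, 0, 0]]
    - [[-0.0646, -0.0244, 0], [0, 0, 0]]
    - [[-0.0646, -0.0244, 0], [0, 0, 0]]
    - [[-0.0646, -0.0244, 0], [0, 0, 0]]
    - [[-0.0646, -0.0244, 0], [0, 0, 0]]
    - [[-0.0246, -0.0092, 0], [0, 0, 0]]
    - [[0, 0, 0], [0, 0, 0]]
    - [[0, 0, 0], [0, 0, 0]]

```text
time_s: 5.3
ee_pos: [606.4, 265.3, 229.7]
ee_rot: [180.0, -0.1, 180.0]
force: [-0.7, 0.4, -2.0]
gripper_width: 20.4
gripper_force: 25.0
```

```bash
python3 - <<'E'
from m2 import *
run('w2',{'lid_large':(607.5,265,190)},True)
im=grab_frame('scene');save(cv2.resize(im[80:240,180:420],None,fx=3,fy=3,interpolation=2),'s2')
E
```

```text
[606.2 265.6 230. ] [180.   -0.1 180. ] 5.35 [-0.4 -0.9 -1.3] 20.469627561818665
lid_large p 0.77 off 31.2 [234.7 162.4 162.8 154.7]
    [607.7 264.9 145.2] 0.676
```

View pics/s2.png

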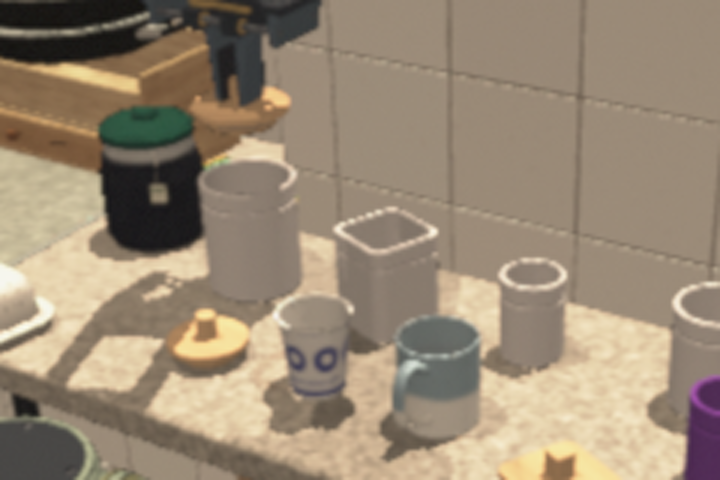

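The lid is held and hangs above the large canister (crop 240,105 over 250,180), perhaps slightly tilted about the pinch axis. I lower it gently.

>>> send_rows:
  deltas:
    - [[-0.002, 0, 0.04], [0, 0, 0]]
    - [[0, 0, 0.05], [0, 0, 0]]
    - [[0, 0, 0.03], [0, 0, 0]]
    - [[0, 0, 0.01], [0, 0, 0]]
    - [[0, 0, 0.006], [0, 0, 0]]
    - [[0, 0, 0.006], [0, 0, 0]]
    - [[0, 0, 0.004], [0, 0, 0]]
    - [[0, 0, 0.002], [0, 0, 0]]
    - [[0, 0, 0], [0, 0, 0]]

```text
time_s: 6.35
ee_pos: [608.8, 265.0, 156.2]
ee_rot: [180.0, 0.0, 180.0]
force: [-0.1, 0.2, -0.7]
gripper_width: 20.2
gripper_force: 25.0
```

>>> send_rows:
  deltas:
    - [[0, 0, 0.002], [0, 0, 0]]
    - [[0, 0, 0.002], [0, 0, 0]]
    - [[0, 0, 0.002], [0, 0, 0]]
    - [[0, 0, 0], [0, 0, 0]]

```text
time_s: 6.75
ee_pos: [608.8, 265.0, 154.2]
ee_rot: [180.0, 0.1, 180.0]
force: [-2.0, -0.6, 4.6]
gripper_width: 20.4
gripper_force: 25.0
```

>>> send_rows:
  deltas:
    - [[0, 0, 0], [0, 0, 0]]
    - [[0, 0, 0], [0, 0, 0]]
    - [[0, 0, 0], [0, 0, 0]]
  grip_force: 3

```text
time_s: 7.05
ee_pos: [609.1, 265.0, 153.4]
ee_rot: [180.0, 0.1, 180.0]
force: [-0.2, -0.8, 4.4]
gripper_width: 21.0
gripper_force: 3.0
```

>>> send_rows:
  deltas:
    - [[0, 0, 0], [0, 0, 0]]
    - [[0, 0, 0], [0, 0, 0]]
    - [[0, 0, 0], [0, 0, 0]]
    - [[0, 0, 0], [0, 0, 0]]
    - [[0, 0, -0.02], [0, 0, 0]]
    - [[0, 0, -0.08], [0, 0, 0]]
    - [[0, 0, -0.05], [0, 0, 0]]
    - [[0, 0, 0], [0, 0, 0]]
  grip: 0.35

```text
time_s: 7.85
ee_pos: [610.7, 265.9, 233.5]
ee_rot: [179.8, 0.5, 180.0]
force: [1.1, -0.3, 0.0]
gripper_width: 58.8
gripper_force: 0.0
```

```bash
python3 - <<'E'
from m2 import *
run('w3',{'lid_large':(607.5,265,114),'lid_medium':(453.5,209.5,0),'canister_square':(604.3,84.9,0,-.4)},True)
im=grab_frame('scene');save(cv2.resize(im[110:240,180:420],None,fx=3,fy=3,interpolation=2),'s3')
E
```

```text
[609.7 265.5 230.9] [179.9   0.3 180. ] 7.9 [ 0.1 -0.1 -0.9] 59.497217488915744
lid_large p 0.82 off 3.2 [253.1 143.4 121.9 117.8]
    [607.3 264.7 113.5] 0.983
lid_medium p 0.72 off 0.7 [232.8  16.3  71.2  66.8]
    [451.6 209.   -2.5] 0.978
canister_square p 0.82 off 16.2 [113.3 136.1 106.8 103.9]
    [604.9  81.5  -9.6  -0.4] 0.971
```

View pics/s3.png

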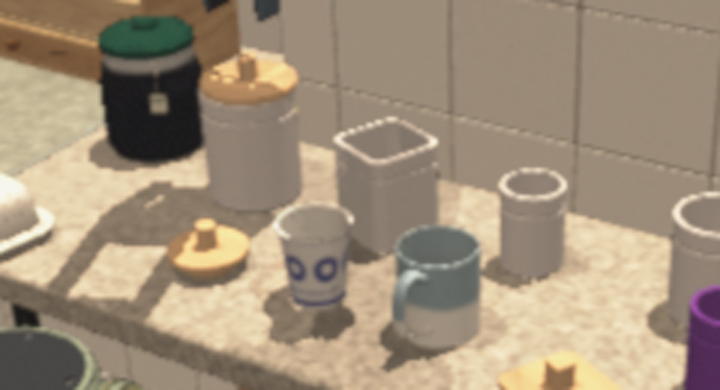

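The large lid is seated level: fitted z is 113.5, and in the crop it sits squarely at (250,80). Next is the medium lid.

>>> send_rows:
  deltas:
    - [[0.0628, -0.0224, 0], [0, 0, 0]]
    - [[0.0628, -0.0224, 0], [0, 0, 0]]
    - [[0.0628, -0.0224, 0], [0, 0, 0]]
    - [[0.0628, -0.0224, 0], [0, 0, 0]]
    - [[0.0628, -0.0224, 0], [0, 0, 0]]
    - [[0, 0, 0.06], [0, 0, 0]]
    - [[0, 0, 0.06], [0, 0, 0]]
    - [[0, 0, 0], [0, 0, 0]]
    - [[0, 0, 0], [0, 0, 0]]

```text
time_s: 9.0
ee_pos: [451.4, 209.1, 167.6]
ee_rot: [-180.0, -0.1, 180.0]
force: [0.8, -0.3, 0.3]
gripper_width: 59.4
gripper_force: 0.0
```

```bash
python3 - <<'E'
from m2 import *
run('w4',{'lid_medium':(453,209.5,0)})
E
```

```text
[452.3 209.4 168.6] [180.    0.  179.9] 9.05 [ 0.6  0.6 -0.7] 59.21103542723272
lid_medium p 0.58 off 2.5 [278.  155.6  80.9  77.4]
    [451.6 210.    0. ] 0.973
```

>>> send_rows:
  deltas:
    - [[0, 0.001, 0.07], [0, 0, 0]]
    - [[0, 0, 0.08], [0, 0, 0]]
    - [[0, 0, 0.06], [0, 0, 0]]
    - [[0, 0, 0.03], [0, 0, 0]]
    - [[0, 0, 0.012], [0, 0, 0]]
    - [[0, 0, 0.005], [0, 0, 0]]
    - [[0, 0, 0], [0, 0, 0]]

```text
time_s: 9.8
ee_pos: [452.6, 210.1, 40.4]
ee_rot: [179.9, 0.1, 179.9]
force: [-0.1, 0.0, -0.2]
gripper_width: 59.4
gripper_force: 0.0
```

>>> send_rows:
  deltas:
    - [[0, 0, 0], [0, 0, 0]]
    - [[0, 0, 0], [0, 0, 0]]
    - [[0, 0, 0], [0, 0, 0]]
    - [[0, 0, 0], [0, 0, 0]]
    - [[0, 0, 0], [0, 0, 0]]
    - [[0, 0, 0], [0, 0, 0]]
  grip: 1
  grip_force: 30

```text
time_s: 10.4
ee_pos: [451.6, 209.7, 39.6]
ee_rot: [180.0, 0.0, 179.9]
force: [-0.3, 0.1, 1.5]
gripper_width: 20.6
gripper_force: 30.0
```

>>> send_rows:
  deltas:
    - [[0, 0, -0.02], [0, 0, 0]]
    - [[0, 0, -0.06], [0, 0, 0]]
    - [[0, 0, -0.08], [0, 0, 0]]
    - [[0, 0, -0.08], [0, 0, 0]]
    - [[0, 0, -0.08], [0, 0, 0]]
    - [[0, 0, -0.06], [0, 0, 0]]
    - [[0, 0, 0], [0, 0, 0]]

```text
time_s: 11.1
ee_pos: [453.7, 210.6, 234.5]
ee_rot: [179.8, 0.5, 180.0]
force: [-0.0, -0.0, -1.3]
gripper_width: 20.0
gripper_force: 30.0
```

>>> send_rows:
  deltas:
    - [[-0.014, -0.04, 0], [0, 0, 0]]
    - [[-0.028, -0.08, 0], [0, 0, 0]]
    - [[-0.028, -0.08, 0], [0, 0, 0]]
    - [[-0.028, -0.08, 0], [0, 0, 0]]
    - [[-0.028, -0.08, 0], [0, 0, 0]]
    - [[-0.028, -0.08, 0], [0, 0, 0]]
    - [[-0.028, -0.08, 0], [0, 0, 0]]
    - [[-0.028, -0.08, 0], [0, 0, 0]]
    - [[-0.028, -0.08, 0], [0, 0, 0]]
    - [[-0.014, -0.04, 0], [0, 0, 0]]

```text
time_s: 12.1
ee_pos: [577.3, -153.5, 227.9]
ee_rot: [-180.0, -0.1, 179.8]
force: [-0.2, 0.5, -1.6]
gripper_width: 20.3
gripper_force: 30.0
```

>>> send_rows:
  deltas:
    - [[0, 0, 0], [0, 0, 0.2618]]
    - [[0, 0, 0], [0, 0, 0.2618]]
    - [[0, 0, 0], [0, 0, 0.2618]]
    - [[0, 0, 0], [0, 0, 0.2618]]
    - [[0, 0, 0], [0, 0, 0]]
    - [[0, 0, 0], [0, 0, 0]]

```text
time_s: 12.7
ee_pos: [576.9, -149.9, 228.8]
ee_rot: [-180.0, -0.1, 150.1]
force: [0.1, -0.3, -1.5]
gripper_width: 20.0
gripper_force: 30.0
```

```bash
python3 - <<'E'
from m2 import *
run('w5',{'lid_medium':(578,-150,190),'canister_medium':(622,-271,0),'canister_small':(619.4,-77.3,0),'lid_square':(414,-213,0,-.47),'lid_small':(404,-335,0)})
E
```

```text
[ 577.  -150.   228.9] [-180.    -0.1  150.1] 12.75 [-0.1 -0.1 -0. ] 19.98306392712371
lid_medium p 0.73 off 23.3 [252.7 183.2 131.   97.6]
    [ 577.1 -151.1  190. ] 0.576
canister_medium p 0.94 off 20.9 [219.2 218.2  35.5  37.5]
    [ 608.6 -286.     0. ] 0.134
canister_small p 0.86 off 11.0 [359.8 151.7  72.1  75.7]
    [617.2 -75.8   0. ] 0.957
lid_square p 0.89 off 2.9 [173.2  53.6  69.3  79.5]
    [ 413.2 -211.2    0.    -0.5] 0.951
lid_small p 0.87 off 1.7 [113.9 116.2  37.6  52.1]
    [ 403.4 -334.3    0. ] 0.942
```

View pics/w5.png

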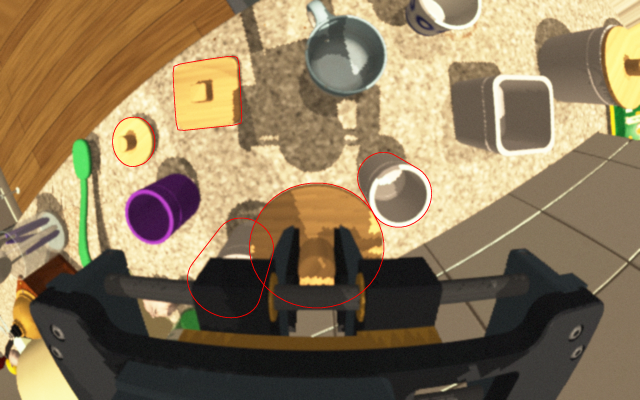

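The wrist view shows the medium lid gripped at (317,245), with the medium canister partly hidden at (235,240). The square lid (207,93), small lid (134,141) and small canister (395,190) all match the fits. I go on to the medium canister.

>>> send_rows:
  deltas:
    - [[-0.025, -0.02, 0], [0, 0, 0]]
    - [[-0.05, -0.042, 0], [0, 0, 0]]
    - [[-0.05, -0.042, 0], [0, 0, 0]]
    - [[-0.05, -0.042, 0], [0, 0, 0]]
    - [[-0.023, -0.018, 0], [0, 0, 0]]
    - [[0, 0, 0], [0, 0, 0]]
    - [[0, 0, 0], [0, 0, 0]]
    - [[0, 0, 0], [0, 0, 0]]

```text
time_s: 13.8
ee_pos: [621.6, -269.8, 229.5]
ee_rot: [180.0, -0.0, 150.0]
force: [0.2, 0.1, -0.9]
gripper_width: 20.5
gripper_force: 30.0
```

```bash
python3 - <<'E'
from m2 import *
s=state();print(s['ee_pos'],s['ee_rot'])
K=calibration('top');im=grab_frame('top')
ms=trace('top','canister_medium')
for t in ms: print(t['p'],t['bbox'])
save(cv2.resize(im[100:250,340:480],None,fx=4,fy=4,interpolation=2),'t5')
E
```

```text
[ 621.6 -269.8  229.5] [180.  -0. 150.]
0.96 [387.6, 149.5, 35.6, 31.7]
```

View pics/t5.png

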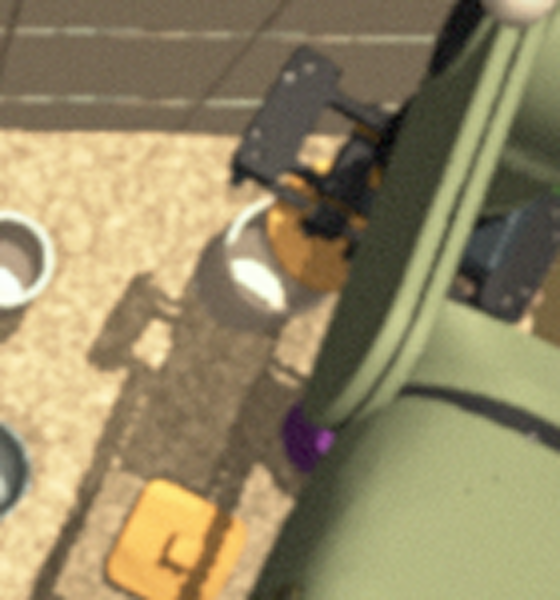

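Overhead, the lid is at (310,235) with the canister mouth below it, offset as perspective would put it. Lowering now.

>>> send_rows:
  deltas:
    - [[0, 0, 0.03], [0, 0, 0]]
    - [[0, 0, 0.05], [0, 0, 0]]
    - [[0, 0, 0.05], [0, 0, 0]]
    - [[0, 0, 0.02], [0, 0, 0]]
    - [[0, 0, 0.01], [0, 0, 0]]
    - [[0, 0, 0.01], [0, 0, 0]]
    - [[0, 0, 0.006], [0, 0, 0]]
    - [[0, 0, 0.006], [0, 0, 0]]
    - [[0, 0, 0.004], [0, 0, 0]]
    - [[0, 0, 0], [0, 0, 0]]

```text
time_s: 14.9
ee_pos: [621.9, -271.0, 136.4]
ee_rot: [180.0, -0.0, 149.9]
force: [0.5, -0.4, -1.3]
gripper_width: 20.6
gripper_force: 30.0
```

>>> send_rows:
  deltas:
    - [[0, 0, 0.002], [0, 0, 0]]
    - [[0, 0, 0.002], [0, 0, 0]]
    - [[0, 0, 0], [0, 0, 0]]

```text
time_s: 15.2
ee_pos: [621.9, -271.0, 134.4]
ee_rot: [180.0, -0.0, 150.0]
force: [-0.4, 0.1, -1.7]
gripper_width: 20.2
gripper_force: 30.0
```

>>> send_rows:
  deltas:
    - [[0, 0, 0.002], [0, 0, 0]]
    - [[0, 0, 0.001], [0, 0, 0]]
    - [[0, 0, 0], [0, 0, 0]]

```text
time_s: 15.5
ee_pos: [622.0, -270.9, 133.6]
ee_rot: [180.0, 0.0, 150.0]
force: [-1.4, 0.5, 3.8]
gripper_width: 20.2
gripper_force: 30.0
```

>>> send_rows:
  deltas:
    - [[0, 0, 0], [0, 0, 0]]
    - [[0, 0, 0], [0, 0, 0]]
    - [[0, 0, 0], [0, 0, 0]]
  grip_force: 3

```text
time_s: 15.8
ee_pos: [622.1, -271.0, 133.3]
ee_rot: [180.0, 0.0, 150.0]
force: [-1.4, 0.3, 3.6]
gripper_width: 20.6
gripper_force: 3.0
```

>>> send_rows:
  deltas:
    - [[0, 0, 0], [0, 0, 0]]
    - [[0, 0, 0], [0, 0, 0]]
    - [[0, 0, 0], [0, 0, 0]]
    - [[0, 0, 0], [0, 0, 0]]
    - [[0, 0, -0.02], [0, 0, 0]]
    - [[0, 0, -0.08], [0, 0, 0]]
    - [[0, 0, -0.08], [0, 0, 0]]
    - [[0, 0, -0.02], [0, 0, 0]]
    - [[0, 0, 0], [0, 0, 0]]
  grip: 0.35

```text
time_s: 16.7
ee_pos: [622.9, -271.5, 236.0]
ee_rot: [180.0, 0.3, 150.0]
force: [-0.4, 0.5, -1.0]
gripper_width: 59.3
gripper_force: 0.0
```

```bash
python3 - <<'E'
from m2 import *
run('w6',{'lid_medium':(622,-271,94),'lid_small':(404,-335,0),'lid_square':(414,-213,0,-.47)},True)
E
```

```text
[ 622.  -271.   233.6] [180.    0.1 149.9] 16.75 [-0.4 -0.4 -0.8] 59.45113484801594
lid_medium p 0.87 off 1.4 [273.1 157.1  90.4  83.7]
    [ 622.3 -272.    92.2] 0.983
lid_small p 0.94 off 1.1 [162.6  34.1  46.8  50.8]
    [ 399.8 -337.    -8.5] 0.97
lid_square p 0.63 off 10.0 [237.7   0.   72.2  45.3]
    [ 410.2 -211.    -6.3   -0.5] 0.975
```

The medium lid is seated (fitted z 92, intersection-over-union 0.98). Next is the small lid.

>>> send_rows:
  deltas:
    - [[0.0525, -0.0547, 0], [0, 0, 0]]
    - [[0.0525, -0.0547, 0], [0, 0, 0]]
    - [[0.0525, -0.0547, 0], [0, 0, 0]]
    - [[0.0525, -0.0547, 0], [0, 0, 0]]
    - [[0.0525, -0.0547, 0], [0, 0, 0]]
    - [[0.0525, -0.0547, 0], [0, 0, 0]]
    - [[0, 0, 0.06], [0, 0, 0]]
    - [[0, 0, 0.06], [0, 0, 0]]
    - [[0, 0, 0], [0, 0, 0]]
    - [[0, 0, 0], [0, 0, 0]]

```text
time_s: 17.9
ee_pos: [403.2, -333.9, 172.3]
ee_rot: [180.0, -0.1, 150.0]
force: [0.7, 0.4, 1.0]
gripper_width: 59.4
gripper_force: 0.0
```

```bash
python3 - <<'E'
from m2 import *
run('w7',{'lid_small':(403.5,-334.5,0)})
E
```

```text
[ 403.9 -334.4  173.3] [180.   0. 150.] 17.95 [-0.1 -1.   0.5] 59.07717139985556
lid_small p 0.69 off 1.2 [283.6 162.4  60.8  63.3]
    [ 402.8 -334.4    0. ] 0.954
```

View pics/w7.png

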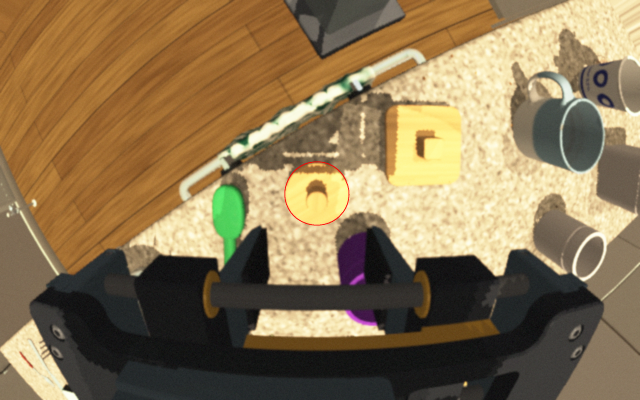

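The small lid is at (316,194) and well aligned. The purple canister (365,280) is clear of the fingers, 77 mm away along tool x.

>>> send_rows:
  deltas:
    - [[0.001, 0, 0.07], [0, 0, 0]]
    - [[0, 0, 0.08], [0, 0, 0]]
    - [[0, 0, 0.06], [0, 0, 0]]
    - [[0, 0, 0.035], [0, 0, 0]]
    - [[0, 0, 0.015], [0, 0, 0]]
    - [[0, 0, 0.006], [0, 0, 0]]
    - [[0, 0, 0], [0, 0, 0]]

```text
time_s: 18.7
ee_pos: [403.9, -334.5, 40.8]
ee_rot: [-180.0, 0.1, 150.0]
force: [0.4, -0.1, 0.1]
gripper_width: 59.2
gripper_force: 0.0
```

>>> send_rows:
  deltas:
    - [[0, 0, 0], [0, 0, 0]]
    - [[0, 0, 0], [0, 0, 0]]
    - [[0, 0, 0], [0, 0, 0]]
    - [[0, 0, 0], [0, 0, 0]]
    - [[0, 0, 0], [0, 0, 0]]
    - [[0, 0, 0], [0, 0, 0]]
  grip: 1
  grip_force: 25

```text
time_s: 19.3
ee_pos: [403.1, -333.9, 40.0]
ee_rot: [180.0, 0.0, 150.0]
force: [-0.5, -0.2, 1.1]
gripper_width: 20.3
gripper_force: 25.0
```

>>> send_rows:
  deltas:
    - [[0, 0, -0.02], [0, 0, 0]]
    - [[0, 0, -0.06], [0, 0, 0]]
    - [[0, 0, -0.08], [0, 0, 0]]
    - [[0, 0, -0.08], [0, 0, 0]]
    - [[0, 0, -0.08], [0, 0, 0]]
    - [[0, 0, -0.06], [0, 0, 0]]
    - [[0, 0, 0], [0, 0, 0]]
    - [[0, 0, 0], [0, 0, 0]]

```text
time_s: 20.1
ee_pos: [402.9, -333.8, 230.5]
ee_rot: [-180.0, 0.1, 150.0]
force: [0.6, -0.8, -1.7]
gripper_width: 20.3
gripper_force: 25.0
```

>>> send_rows:
  deltas:
    - [[-0.0065, 0.0367, 0], [0, 0, 0]]
    - [[-0.0129, 0.0734, 0], [0, 0, 0]]
    - [[-0.0129, 0.0734, 0], [0, 0, 0]]
    - [[-0.0129, 0.0734, 0], [0, 0, 0]]
    - [[-0.0129, 0.0734, 0], [0, 0, 0]]
    - [[-0.0129, 0.0734, 0], [0, 0, 0]]
    - [[-0.0129, 0.0734, 0], [0, 0, 0]]
    - [[-0.0129, 0.0734, 0], [0, 0, 0]]
    - [[-0.0129, 0.0734, 0], [0, 0, 0]]
    - [[-0.0065, 0.0367, 0], [0, 0, 0]]

```text
time_s: 21.1
ee_pos: [619.2, -74.6, 227.5]
ee_rot: [-180.0, -0.2, 150.1]
force: [-0.1, -0.6, -0.5]
gripper_width: 20.4
gripper_force: 25.0
```

>>> send_rows:
  deltas:
    - [[0, 0, 0], [0, 0, 0]]
    - [[0, 0, 0], [0, 0, 0]]

```text
time_s: 21.3
ee_pos: [617.7, -77.6, 228.7]
ee_rot: [-179.9, -0.1, 150.0]
force: [0.6, 0.3, -0.6]
gripper_width: 20.4
gripper_force: 25.0
```

```bash
python3 - <<'E'
from m2 import *
run('w8',{'lid_small':(618.5,-77,190)},True)
K=calibration('scene');grab_frame('scene')
for t in trace('scene','canister_small'):
    print(t['p'],t['bbox'])
    if abs(t['bbox'][0]-349)<8: print(fit('canister_small',[(t['pixels'],K,False)],[619,-77,0],True))
E
```

```text
[617.6 -78.  229.1] [-179.9   -0.1  149.9] 21.35 [ 0.2 -0.2 -0.5] 20.362887505240117
lid_small p 0.7 off 14.9 [266.  199.8 100.4  88.3]
    [621.2 -80.7 169.3] 0.633
0.85 [348.6, 167.3, 21.6, 34.6]
(array([622.9, -75. ,  -0.9]), np.float64(0.9538629965592743))
0.71 [405.6, 207.9, 29.5, 38.0]
0.54 [348.3, 131.1, 23.0, 8.2]
(array([619., -77.,   0.]), np.float64(0.0))
```

>>> send_rows:
  deltas:
    - [[-0.001, 0.003, 0.03], [0, 0, 0]]
    - [[0, 0, 0.06], [0, 0, 0]]
    - [[0, 0, 0.06], [0, 0, 0]]
    - [[0, 0, 0.03], [0, 0, 0]]
    - [[0, 0, 0.01], [0, 0, 0]]
    - [[0, 0, 0.01], [0, 0, 0]]
    - [[0, 0, 0.008], [0, 0, 0]]
    - [[0, 0, 0.006], [0, 0, 0]]
    - [[0, 0, 0.004], [0, 0, 0]]
    - [[0, 0, 0], [0, 0, 0]]

```text
time_s: 22.5
ee_pos: [619.9, -76.1, 121.1]
ee_rot: [180.0, 0.0, 150.0]
force: [0.0, 0.4, 0.0]
gripper_width: 20.3
gripper_force: 25.0
```

>>> send_rows:
  deltas:
    - [[0, 0, 0.002], [0, 0, 0]]
    - [[0, 0, 0.002], [0, 0, 0]]
    - [[0, 0, 0], [0, 0, 0]]

```text
time_s: 22.8
ee_pos: [619.8, -76.1, 118.9]
ee_rot: [180.0, -0.0, 150.0]
force: [0.1, 0.4, -0.9]
gripper_width: 20.2
gripper_force: 25.0
```

>>> send_rows:
  deltas:
    - [[0, 0, 0.002], [0, 0, 0]]
    - [[0, 0, 0.001], [0, 0, 0]]
    - [[0, 0, 0], [0, 0, 0]]

```text
time_s: 23.1
ee_pos: [620.1, -76.0, 118.0]
ee_rot: [180.0, 0.0, 150.0]
force: [-0.6, 0.5, 3.6]
gripper_width: 20.4
gripper_force: 25.0
```

>>> send_rows:
  deltas:
    - [[0, 0, 0], [0, 0, 0]]
    - [[0, 0, 0], [0, 0, 0]]
    - [[0, 0, 0], [0, 0, 0]]
  grip_force: 3

```text
time_s: 23.4
ee_pos: [620.1, -76.1, 117.8]
ee_rot: [180.0, 0.0, 149.9]
force: [-0.4, 1.8, 4.7]
gripper_width: 20.9
gripper_force: 3.0
```

>>> send_rows:
  deltas:
    - [[0, 0, 0], [0, 0, 0]]
    - [[0, 0, 0], [0, 0, 0]]
    - [[0, 0, 0], [0, 0, 0]]
    - [[0, 0, 0], [0, 0, 0]]
    - [[0, 0, -0.02], [0, 0, 0]]
    - [[0, 0, -0.08], [0, 0, 0]]
    - [[0, 0, -0.08], [0, 0, 0]]
    - [[0, 0, -0.05], [0, 0, 0]]
    - [[0, 0, 0], [0, 0, 0]]
  grip: 0.35

```text
time_s: 24.3
ee_pos: [622.1, -76.4, 238.0]
ee_rot: [179.8, 0.5, 150.0]
force: [0.3, -0.3, -1.0]
gripper_width: 59.7
gripper_force: 0.0
```

```bash
python3 - <<'E'
from m2 import *
run('w9',{'lid_small':(619,-77,78),'lid_square':(414,-213,0,-.47),'canister_square':(604.3,84.9,0,-.4)},True)
E
```

```text
[620.8 -76.2 235.2] [179.9   0.3 149.9] 24.35 [-0.2 -0.7 -1.5] 59.001385302916106
lid_small p 0.76 off 0.7 [283.3 160.   62.7  68.8]
    [621.2 -77.5  72. ] 0.979
lid_square p 0.97 off 3.2 [119.8  61.2  57.6  69.9]
    [ 409.5 -216.   -10.3   -0.5] 0.972
canister_square p 0.75 off 16.8 [386.8  60.1 103.1  86.8]
    [603.2  89.7  -5.6  -0.4] 0.974
```

View pics/w9.png

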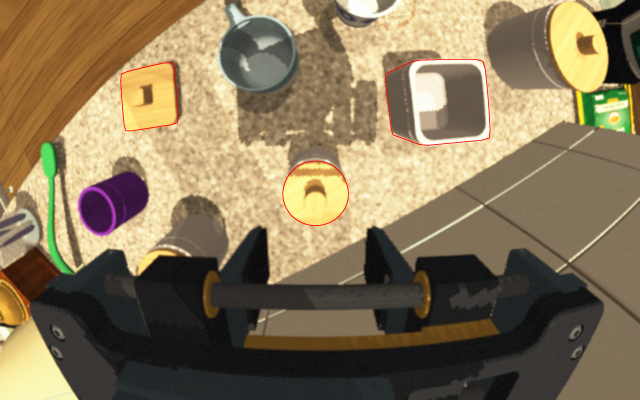

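The small lid is seated on its canister at (316,193). The square lid is at (150,97) and the open square canister at (440,100). Now to the square lid.

>>> send_rows:
  deltas:
    - [[0.0374, -0.0738, 0], [0, 0, 0]]
    - [[0.0374, -0.0738, 0], [0, 0, 0]]
    - [[0.0374, -0.0738, 0], [0, 0, 0]]
    - [[0.0374, -0.0738, 0], [0, 0, 0]]
    - [[0.0374, -0.0738, 0], [0, 0, 0]]
    - [[0.0374, -0.0738, 0], [0, 0, 0]]
    - [[0, 0, 0.06], [0, 0, 0]]
    - [[0, 0, 0.06], [0, 0, 0]]
    - [[0, 0, 0], [0, 0, 0]]
    - [[0, 0, 0], [0, 0, 0]]

```text
time_s: 25.5
ee_pos: [411.5, -211.3, 171.9]
ee_rot: [180.0, -0.1, 150.0]
force: [0.6, 0.8, 0.8]
gripper_width: 59.5
gripper_force: 0.0
```

```bash
python3 - <<'E'
from m2 import *
run('w10',{'lid_square':(413,-212,0,-.47)})
k=calibration('wrist');grab_frame('wrist')
for t in trace('wrist','lid_square')[:1]:
    m=t['pixels'].astype(np.uint8); v,u=np.nonzero(m)
    # rectify mask contour to plane z=23 and take min-area rectangle
    c=max(cv2.findContours(m,0,1)[0],key=len)[:,0].astype(float); M=np.array(k['mtx']);R=np.array(k['R'])
    d=(c-[M[0,2],M[1,2]])/M[0,0]; th=np.hypot(*d.T)+1e-9
    ray=np.c_[d/th[:,None]*np.sin(th)[:,None],np.cos(th)]@R; o=-R.T@k['t']
    X=o+ray*((19-o[2])/ray[:,2])[:,None]
    print(cv2.minAreaRect(X[:,:2].astype(np.float32)))
E
```

```text
[ 412.4 -211.6  172.8] [180.   0. 150.] 25.55 [-0.5 -0.1 -0.4] 59.34063183474028
lid_square p 0.6 off 2.2 [276.6 153.7  84.8  83.8]
    [ 413.3 -211.     0.    -0.5] 0.961
((413.49542236328125, -210.8011474609375), (85.16047668457031, 85.17345428466797), 62.52371597290039)
```

>>> send_rows:
  deltas:
    - [[-0.001, 0.002, 0.07], [0, 0, -0.087]]
    - [[0, 0, 0.08], [0, 0, 0]]
    - [[0, 0, 0.06], [0, 0, 0]]
    - [[0, 0, 0.035], [0, 0, 0]]
    - [[0, 0, 0.014], [0, 0, 0]]
    - [[0, 0, 0.006], [0, 0, 0]]
    - [[0, 0, 0], [0, 0, 0]]

```text
time_s: 26.4
ee_pos: [413.6, -211.2, 40.6]
ee_rot: [180.0, 0.1, 152.5]
force: [0.1, 0.5, -0.4]
gripper_width: 58.9
gripper_force: 0.0
```

>>> send_rows:
  deltas:
    - [[0, 0, 0], [0, 0, 0]]
    - [[0, 0, 0], [0, 0, 0]]
    - [[0, 0, 0], [0, 0, 0]]
    - [[0, 0, 0], [0, 0, 0]]
    - [[0, 0, 0], [0, 0, 0]]
    - [[0, 0, 0], [0, 0, 0]]
  grip: 1
  grip_force: 25

```text
time_s: 27.0
ee_pos: [412.9, -210.9, 40.1]
ee_rot: [180.0, 0.0, 152.4]
force: [-0.8, -0.4, 2.1]
gripper_width: 21.3
gripper_force: 25.0
```

>>> send_rows:
  deltas:
    - [[0, 0, -0.02], [0, 0, 0]]
    - [[0, 0, -0.06], [0, 0, 0]]
    - [[0, 0, -0.08], [0, 0, 0]]
    - [[0, 0, -0.08], [0, 0, 0]]
    - [[0, 0, -0.08], [0, 0, 0]]
    - [[0, 0, -0.06], [0, 0, 0]]
    - [[0, 0, 0], [0, 0, 0]]
    - [[0, 0, 0], [0, 0, 0]]

```text
time_s: 27.8
ee_pos: [412.5, -210.8, 230.2]
ee_rot: [180.0, 0.0, 152.4]
force: [-0.4, 0.6, -1.8]
gripper_width: 21.0
gripper_force: 25.0
```

```bash
python3 - <<'E'
from h import *
# canister square yaw/pos: top+scene+wrist separately, precise
np.set_printoptions(precision=3,suppress=True)
for c in ['top','scene','wrist']:
    k=calibration(c); grab_frame(c)
    e=project(k,np.array([[604,85,60.]]),c=='wrist')[0]
    for t in trace(c,'canister_square'):
        v,u=np.nonzero(t['pixels'])
        if len(u) and np.hypot(u.mean()-e[0],v.mean()-e[1])<30: print(c,t['p'],t['bbox'],*fit('canister_square',[(t['pixels'],k,c=='wrist')],[604,85,0,-.42],True)); break
s=state();print(s['ee_pos'],s['ee_rot'])
E
```

```text
top 0.56 [264.4, 152.7, 40.4, 39.0] [604.55   85.509   5.026  -0.366] 0.9237743258070105
scene 0.77 [291.6, 149.4, 36.4, 44.1] [610.767  90.112   4.675  -0.563] 0.8998374277456648
wrist 0.89 [521.0, 176.9, 85.1, 80.7] [603.198  90.094   2.878  -0.439] 0.9622110866823655
[ 412.298 -210.638  228.715] [179.992  -0.154 152.442]
```

>>> send_rows:
  deltas:
    - [[-0.0094, 0.0388, 0], [0, 0, 0]]
    - [[-0.0187, 0.0777, 0], [0, 0, 0]]
    - [[-0.0187, 0.0777, 0], [0, 0, 0]]
    - [[-0.0187, 0.0777, 0], [0, 0, 0]]
    - [[-0.0187, 0.0777, 0], [0, 0, 0]]
    - [[-0.0187, 0.0777, 0], [0, 0, 0]]
    - [[-0.0094, 0.0388, 0], [0, 0, 0]]
    - [[0, 0, 0], [0, 0, 0]]
    - [[0, 0, 0], [0, 0, 0]]
    - [[0, 0, 0], [0, 0, 0]]

```text
time_s: 29.1
ee_pos: [569.4, -31.4, 229.7]
ee_rot: [-179.9, -0.0, 152.4]
force: [-0.0, -0.4, -1.0]
gripper_width: 21.0
gripper_force: 25.0
```

```bash
python3 - <<'E'
from h import *
np.set_printoptions(precision=3,suppress=True)
k=calibration('wrist'); im=grab_frame('wrist'); s=state();print(s['ee_pos'],s['ee_rot'])
t=trace('wrist','canister_square')[0]; print(t['p'],t['bbox'])
for f in(True,False):
    r=fit('canister_square',[(t['pixels'],k,True)],[604,87,0,-.42],f);print(*r)
    if f: q=r[0]; q[2]=0
big=cv2.resize(im,None,fx=4,fy=4,interpolation=2); cv2.imwrite('pics/raw.npy.png',im)
for p,col in((q,(255,0,0)),(np.array([604.4,85,0,-.4]),(0,0,255))):
    a=p[3];R=np.array([[np.cos(a),-np.sin(a),0],[np.sin(a),np.cos(a),0],[0,0,1]])
    for w in(84,74):
        e=np.array([[-1,-1],[1,-1],[1,1],[-1,1],[-1,-1]])*w/2; L=np.concatenate([np.linspace(e[i],e[i+1],20) for i in range(4)])
        u=project(k,np.c_[L,np.full(len(L),108)]@R.T+p[:3],True); cv2.polylines(big,[((u+.5)*4).astype(int)],True,col,2)
x,y,w,h=[int(v*4) for v in t['bbox']]
save(big[max(0,y-60):y+h+60,max(0,x-60):x+w+60],'c11')
E
```

```text
[569.53  -31.41  229.962] [-179.967   -0.026  152.363]
0.65 [378.2, 126.2, 101.2, 94.8]
[602.034  87.181   4.554  -0.384] 0.9611330409356725
[604.539  89.146  -6.405  -0.364] 0.9750928113398583
```

View pics/c11.png

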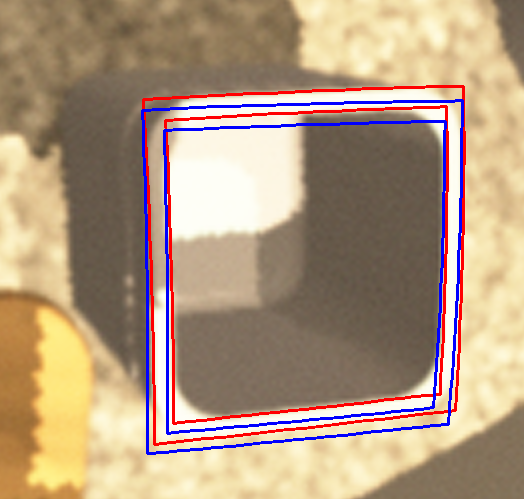

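The rim sits between the two drawn outlines, with the mouth running from about (172,115) to (440,415) in the crop. I take the canister as centred near (603.4, 87.3) at yaw -22°.

>>> send_rows:
  deltas:
    - [[0, 0, 0], [0, 0, -0.195]]
    - [[0, 0, 0], [0, 0, 0]]
    - [[0.0033, 0.0307, 0], [0, 0, 0]]
    - [[0.0065, 0.0614, 0], [0, 0, 0]]
    - [[0.0065, 0.0614, 0], [0, 0, 0]]
    - [[0.0065, 0.0614, 0], [0, 0, 0]]
    - [[0.0033, 0.0307, 0], [0, 0, 0]]
    - [[0, 0, 0], [0, 0, 0]]
    - [[0, 0, 0], [0, 0, 0]]
    - [[0, 0, 0], [0, 0, 0]]

```text
time_s: 30.2
ee_pos: [603.9, 87.3, 230.0]
ee_rot: [-180.0, -0.0, 158.0]
force: [-0.2, -0.6, -1.5]
gripper_width: 21.0
gripper_force: 25.0
```

Seat TCP height is about 134, so I stop at 137 first.

>>> send_rows:
  deltas:
    - [[0, 0, 0.03], [0, 0, 0]]
    - [[0, 0, 0.05], [0, 0, 0]]
    - [[0, 0, 0.05], [0, 0, 0]]
    - [[0, 0, 0.02], [0, 0, 0]]
    - [[0, 0, 0.01], [0, 0, 0]]
    - [[0, 0, 0.01], [0, 0, 0]]
    - [[0, 0, 0.006], [0, 0, 0]]
    - [[0, 0, 0.006], [0, 0, 0]]
    - [[0, 0, 0.004], [0, 0, 0]]
    - [[0, 0, 0], [0, 0, 0]]

```text
time_s: 31.2
ee_pos: [604.3, 88.5, 137.0]
ee_rot: [180.0, 0.0, 158.0]
force: [-0.0, 0.0, -1.2]
gripper_width: 20.8
gripper_force: 25.0
```

>>> send_rows:
  deltas:
    - [[0, 0, 0.002], [0, 0, 0]]
    - [[0, 0, 0.002], [0, 0, 0]]
    - [[0, 0, 0], [0, 0, 0]]

```text
time_s: 31.5
ee_pos: [604.2, 88.5, 134.9]
ee_rot: [180.0, -0.0, 158.0]
force: [0.3, 0.6, -1.9]
gripper_width: 21.0
gripper_force: 25.0
```

>>> send_rows:
  deltas:
    - [[0, 0, 0.002], [0, 0, 0]]
    - [[0, 0, 0.0015], [0, 0, 0]]
    - [[0, 0, 0], [0, 0, 0]]

```text
time_s: 31.8
ee_pos: [604.5, 88.5, 134.1]
ee_rot: [180.0, 0.0, 158.0]
force: [-2.3, 0.2, 4.7]
gripper_width: 20.8
gripper_force: 25.0
```

>>> send_rows:
  deltas:
    - [[0, 0, 0], [0, 0, 0]]
    - [[0, 0, 0], [0, 0, 0]]
    - [[0, 0, 0], [0, 0, 0]]
  grip_force: 3

```text
time_s: 32.1
ee_pos: [604.5, 88.5, 133.5]
ee_rot: [180.0, 0.0, 158.0]
force: [-1.4, -0.4, 4.7]
gripper_width: 21.1
gripper_force: 3.0
```

Contact came at the seat height, so I release, rise and back away towards the robot, then check everything.

>>> send_rows:
  deltas:
    - [[0, 0, 0], [0, 0, 0]]
    - [[0, 0, 0], [0, 0, 0]]
    - [[0, 0, 0], [0, 0, 0]]
    - [[0, 0, 0], [0, 0, 0]]
    - [[0, 0, -0.02], [0, 0, 0]]
    - [[0, 0, -0.08], [0, 0, 0]]
    - [[0, 0, -0.08], [0, 0, 0]]
    - [[0, 0, -0.08], [0, 0, 0]]
    - [[0, 0, 0], [0, 0, 0]]
  grip: 0.35

```text
time_s: 33.0
ee_pos: [607.2, 88.9, 270.7]
ee_rot: [179.6, 0.7, 158.0]
force: [-0.0, -0.0, 0.0]
gripper_width: 59.2
gripper_force: 0.0
```

>>> send_rows:
  deltas:
    - [[0.05, 0, 0], [0, 0, 0]]
    - [[0.08, 0, 0], [0, 0, 0]]
    - [[0.08, 0, 0], [0, 0, 0]]
    - [[0.08, 0, 0], [0, 0, 0]]
    - [[0.05, 0, 0], [0, 0, 0]]
    - [[0, 0, 0], [0, 0, 0]]
    - [[0, 0, 0], [0, 0, 0]]

```text
time_s: 33.7
ee_pos: [446.8, 152.1, 263.5]
ee_rot: [180.0, 0.1, 158.1]
force: [-0.2, -0.9, -0.1]
gripper_width: 59.3
gripper_force: 0.0
```

```bash
python3 - <<'E'
from m2 import *
run('w12',{'lid_square':(604,88,94,-.39),'lid_large':(607.5,265,114),'lid_small':(619,-77,78),'lid_medium':(622,-271,94)},True)
im=grab_frame('scene');save(cv2.resize(im[110:260,200:460],None,fx=3,fy=3,interpolation=2),'s12')
E
```

```text
[447.4 151.9 263.4] [180.    0.1 158. ] 33.75 [-0.   1.   0.1] 59.42567145047239
lid_square p 0.76 off 3.4 [281.  308.9  71.4  28.9]
    [669.4  62.6   3.9   0.5] 0.645
lid_large p 0.73 off 35.5 [442.2 243.4  51.1  29.9]
    [1256.5  628.1 -917.6] 0.263
lid_small none [216. 353.]
lid_medium none [127.9 374.7]
```

View pics/s12.png

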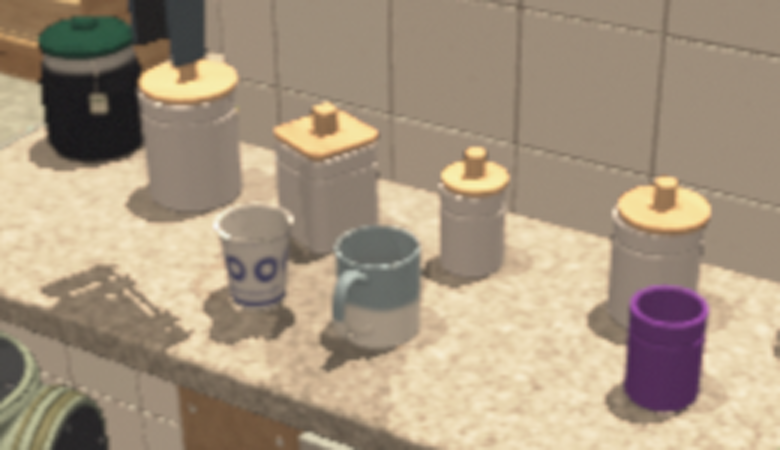

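View pics/w12.png

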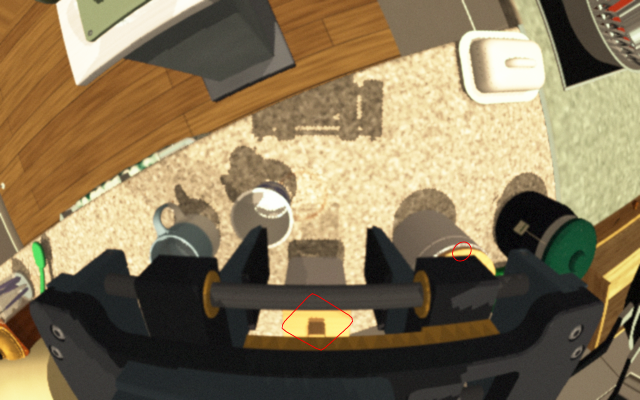

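In the scene crop all four lids sit level on their canisters: large (190,80), square (325,130), small (475,177) and medium (665,207). The cup and mug are where they were, and the wrist view shows the gripper clear of everything.

```bash
python3 -c "
from workcell import *
print(job_done())"
```

```text
the job is handed in; nothing more can be done
None
```

All four lids are set down on their matching canisters, seated and level by force at contact and in the final picture; canisters, mug and cup were left where they stood, and the job was handed in at about 34 s, with no verdict returned.

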